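# Close and bolt the specimen case

### The arm

A 7-joint arm with a two-finger parallel gripper is mounted at the origin on the work surface. World frame = base frame: x ahead of the robot, y to its left, z up, the work surface at z = 0. Lengths are in mm, angles in rad, forces in N, time in s.
With the tool pointing down it reaches from about 350 to 900 mm from the base axis. Payload 19.9 kg.
Tool frame: the origin (TCP) lies between the finger pads; the fingertips stand 22 mm ahead of it and the grasp point (between the pads) lies 3 mm ahead of it (r.tips_ahead is the distance from the TCP to the fingertips, in mm); z points along the fingers, y is the direction in which the jaws open and shut (so a half turn about z gives the same grasp; the last joint's range is limited). The gripper opens to 94 mm and grips with 3 to 60 N. Pads are 16 mm wide; open, the fingers measure 119 mm over their backs; the gripper's body (75 mm by 177 mm) begins 78 mm behind the grasp point.
Start: joints at [1.264, 0.417, -0.01, 1.614, 0.005, 1.111, -0.053], TCP at [164.171, -603.033, 227.425] pointing down, gripper open.
Joint ranges: [-2.81, 2.81], [-0.39, 2.02], [-1.27, 1.25], [0.06, 2.57], [-1.19, 4.33], [0.19, 2], [-2.82, 2.82]. Speed limits (rad/s): [1.89, 1.89, 2.39, 2.39, 3.01, 3.01, 3.01].

### API

Orientations are given as [roll, pitch, yaw] about the fixed x, y, z axes, in that order (R = Rz(yaw) Ry(pitch) Rx(roll)).
In Python, from bench import status, cams, workorder, r gives the robot as it stands.
- The arm moves only by the tool servo_tool, never from a script. Its argument "plan" is one flat list of numbers, 6 for each row, row after row: the shift along the world's x, y, z in m, then the turn, a rotation vector about the world's x, y, z in degrees. A call has 1 to 10 rows; each row shifts and turns the commanded pose from where the row before left it; what a row does not reach is not made up. A row lasts 1/12 s, in which the tool goes at most 41.7 mm and 7.16 degrees, less where a joint would pass 70% of its speed; a pose out of reach is approached as far as the arm can. A call is refused whole if a number of a shift passes 0.0417 or a number of a turn 7.16, either way. A call with a gripper value outside its range is refused whole. "fingers" is the opening, from 0 (shut) to 1 (fully open), set as the call begins (left out, the last holds). The fingers move at their own pace and stop on an object; "newtons" is the grip in N (left out, the last holds). Time passes only in rows, so rows that do not move let the fingers close. It gives the time, the measured TCP pose, the force and the opening at its end, in the units of the state.
- status.get_state(): the state, without advancing time (a new reading comes with each control period).
- cams.camera(name): name is "side" or "top"; returns the picture (400x640x3 uint8, red, green, blue); there is no depth.
- cams.camera_params(name): a dict with "intrinsics" (3x3 intrinsics, pixels), "D" ([k1, k2, p1, p2, k3] as OpenCV has them; the pictures are not rectified), "rvec" (rotation vector, rad) and "tvec" (3), from world to camera coordinates, as OpenCV has them. Camera axes: x right, y down, z forward; pixel columns grow to the right and rows downward; lengths in mm; the calibration is good to about 2 mm. A picture is of the moment at which its call begins. camera_params takes no time and is no camera call.
- workorder.sign_off(): hands the job in, once; it reports no verdict.
The state is a dict: "time": time; "joints": joint angles; "joint_velocities": joint speeds; "joint_efforts": joint torques, N m; "ee_pos": TCP position; "tool_rot": TCP orientation; "contact_force": force on the tool from outside, world axes, zero at the start; "torque": the same for the moment, N m; "gripper_width": opening from 0.0 (shut) to 1.0 (fully open).
Only numpy, scipy, OpenCV 4.12 (cv2) and the standard library are available. Lean on these libraries where they do the work, as an engineer would, in place of code of your own. Each camera call takes 0.05 s, during which the arm holds its last target.

### The job

Close the wooden specimen case: lower its lid without letting it slam, then, holding the lid down against its rubber seal, slide the bolt on the lid fully home into the keeper on the front rail and let go. Leave the specimens and the jar beside the case where they stand.

Things in the scene. Friction and masses are not known exactly. Their poses are not given: they have to be found in the camera images.
- case: Wooden specimen case, fixed to the bench, 290 mm (its x) by 280 mm (its y) by 90 mm high. Origin: centre of its underside; z up; -x is its front, roughly towards the robot. The lid fits flush between the walls; its hinge axis runs along y at x +128, z +90 mm. A 42 mm thick front rail spans x -145 to -103 mm, its top at z 90 mm, and carries the keeper at y 0
- rail (a point): Point on top of the case's front rail (x -125, y 0, z 90 mm of the case) under the middle of the steel keeper. The keeper's opening is 18 mm wide, 14.5 mm high, 26 mm deep (13 mm either way in x). It is packed up to suit the lid: the middle of the opening lies 11 to 19 mm above this point, differing from case to case; that height is not measured and has to be felt for with the bolt
- lid (a joint): Hinge angle of the lid, rad: 0 = pressed right down, flush with the rim (hard stop); grows as it opens; a stiff hinge (about 0.65 N m) holds it at any angle; starts 0.35 to 0.8. A rubber seal under the front bar meets the lid at 0.06 rad and pushes back with about 1.6 N/mm: let go, the closed lid stays some 10 to 14 mm proud in front, too high for the bolt to enter the keeper
- lid_edge (a point): Middle of the lid's front top edge, 228 mm from the hinge axis, which is level with the lid's top face. The lid is 242 mm wide, 14 mm thick, 0.3 kg: a wooden frame with two clear panes; its plain front bar, 34 mm wide behind this edge, is the place to push
- bolt (a joint): Travel of the bolt along the lid, m: 0 = drawn back, 0.050 = fully home, towards the lid's front edge; starts at 0 to 0.010. Steel rod, 12 mm thick, blunt end, on the lid's middle line, axis 11 mm above the lid's top face; at 0 its tip is 10 mm behind the front edge and 22 mm short of the keeper, at 0.050 it has passed right through. About 3 N of friction; stays where it is left
- knob (a point): Middle of the top of the bolt's upright knob: dark steel cylinder 24 mm across, from 28 to 56 mm above the lid's top face, on a thinner stem; 138 mm from the hinge axis when the bolt is drawn back. It moves with bolt and lid. The guide straps in front of and behind it stand 20 mm above the lid's top face
- urchin: Bystander: dried sea urchin shell, dome 72 mm across, 40 mm high; origin at the centre of its underside. The four bystanders stand close to the case's left and right sides, in any order
- dish: Bystander: clear specimen dish with a white stone on it, 90 mm across, 26 mm high; origin at the centre of its underside
- jar: Bystander: glass jar with black cap, 48 mm across, 110 mm high; origin at the centre of its underside
- tile: Bystander: white scalloped ceramic disc, 87 mm across, 22 mm thick; origin at the centre of its underside

How it is judged:
By the outcome, as a careful person would: the job done as asked, in the order asked, and still so for the second after the job is handed in, with the robot touching nothing.
It also fails if it takes over 54 s, if anything falls off the work surface, if the arm or the gripper's body presses on something with over 40 N, if the wrist force passes 120 N, or if a joint passes its speed limit or range.

## Working session

There is one attempt and no reset: what is moved stays moved. The work goes in short steps, Python scripts to look and compute and a tool call to move; the robot and the scene stay as the last step left them, time stands still between calls to the robot, and variables do not carry over. Pictures are saved under pics/ and viewed, and the job is handed in when it is done.

Besides the shell and the picture viewer there is one more tool, called after "Request:" as a command line: name --argument value ..., lists and objects as JSON in quotes. servo_tool: Moves the arm, as the interface text tells. Its arguments: {"type":"object","properties":{"plan":{"type":"array"},"fingers":{"type":"number"},"newtons":{"type":"number"}},"required":["plan"]}

```bash
mkdir -p pics; ls
python3 - <<'E'
from bench import status,cams,r
import cv2
print(status.get_state())
for n in ("side","top"):
    im=cams.camera(n); cv2.imwrite(f"pics/{n}0.png",im[:,:,::-1]); print(n,cams.camera_params(n))
E
```

```text
pics
{'time': 0.0, 'joints': array([ 1.26351321,  0.41797692, -0.01030493,  1.61413213,  0.0046859 ,
        1.11071057, -0.05299542]), 'joint_velocities': array([ 7.08789124e-04, -2.14278449e-05, -1.38540500e-04, -5.42597296e-04,
       -1.18713355e-03,  4.33242967e-04, -1.33904929e-03]), 'joint_efforts': array([ 1.32838118e-04, -8.51245308e+01,  6.38298690e-01, -4.25987291e+01,
       -4.89471678e-02,  1.87476579e-02,  1.27656713e-04]), 'ee_pos': array([ 164.07257022, -602.73231393,  226.84109562]), 'tool_rot': array([-3.14039213e+00,  7.69884677e-05,  2.65791311e-01]), 'contact_force': array([1.02040626, 0.19677209, 0.37286139]), 'torque': array([-0.01707393,  0.0208196 , -0.02919465]), 'gripper_width': 1.004105561370727}
side {'intrinsics': array([[382.7821474 ,   0.        , 321.32325395],
       [  0.        , 382.7821474 , 199.39074175],
       [  0.        ,   0.        ,   1.        ]]), 'D': array([-0.0380894,  0.       ,  0.       ,  0.       ,  0.       ]), 'rvec': array([ 2.22576698, -0.25851992,  0.09177229]), 'tvec': array([-546.0280352 ,  203.68155708,  717.90187419])}
top {'intrinsics': array([[456.82083667,   0.        , 322.43399146],
       [  0.        , 456.82083667, 202.88842891],
       [  0.        ,   0.        ,   1.        ]]), 'D': array([-0.00525489,  0.        ,  0.        ,  0.        ,  0.        ]), 'rvec': array([ 2.09708933, -2.13992976,  0.13601924]), 'tvec': array([ 74.84048494, 579.88101329, 961.80627946])}
```

View pics/side0.png

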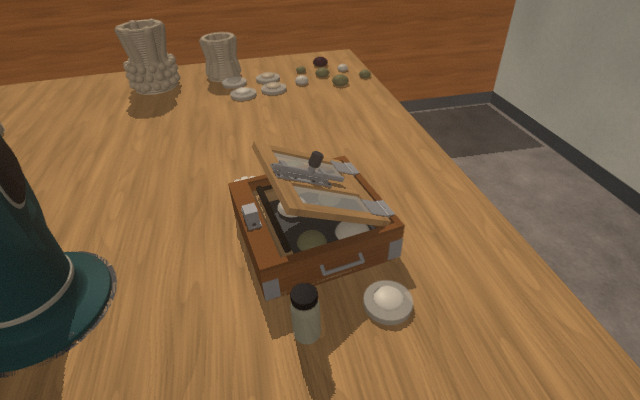

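View pics/top0.png

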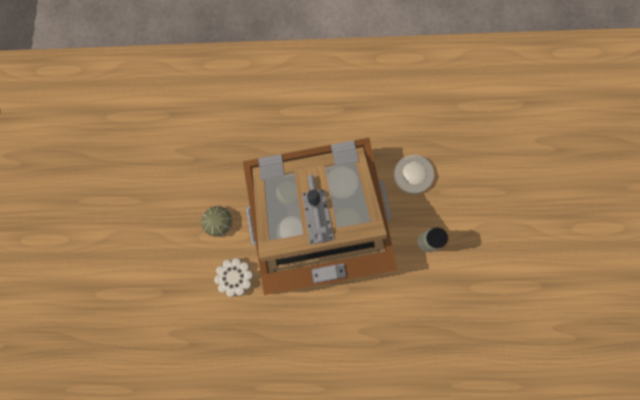

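The side view shows the open lid (knob at about (316,158)), the keeper at (252,216) and the jar at (305,313). In the top view the case is yawed slightly, with the keeper near (329,272). The jar and dish are on the right; the urchin and tile are on the left. Next I'll zoom in for the corners.

Run:
```python
import cv2
a=cv2.imread("pics/top0.png")[125:305,200:450]; cv2.imwrite("pics/top0z.png",cv2.resize(a,None,fx=3.2,fy=3.2,interpolation=cv2.INTER_CUBIC))
a=cv2.imread("pics/side0.png")[130:300,220:420]; cv2.imwrite("pics/side0z.png",cv2.resize(a,None,fx=3.5,fy=3.5,interpolation=cv2.INTER_CUBIC))
```

```text
(no output)
```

View pics/top0z.png

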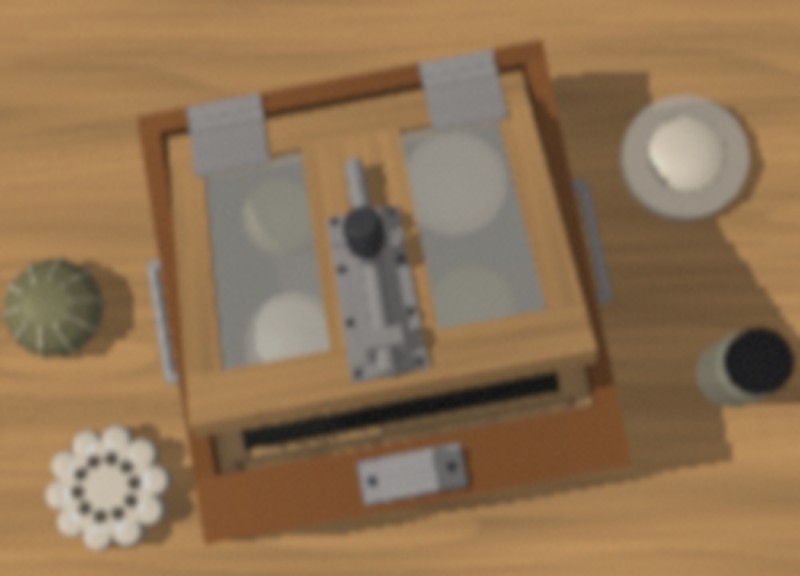

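View pics/side0z.png

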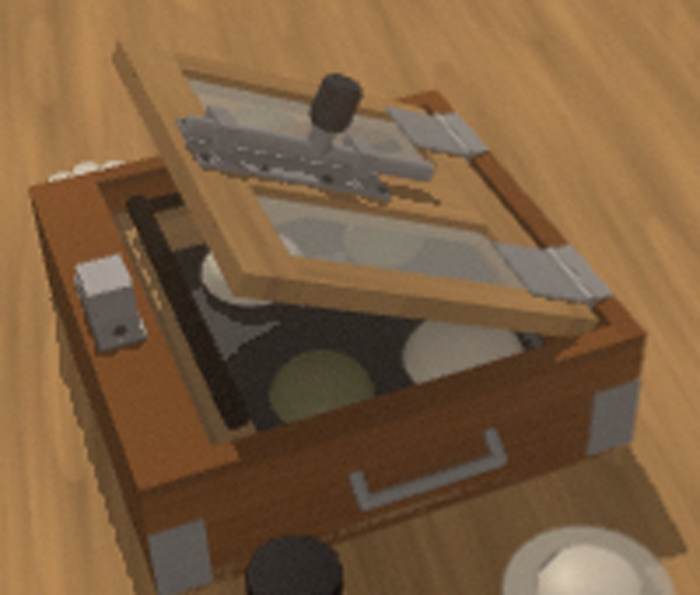

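```bash
cat > h.py <<'E'
import numpy as np, cv2
from scipy.optimize import least_squares
from bench import cams
P={n:cams.camera_params(n) for n in("side","top")}
def proj(n,X):
    p=P[n]; return cv2.projectPoints(np.float64(X).reshape(-1,1,3),p["rvec"],p["tvec"],p["intrinsics"],p["D"])[0].reshape(-1,2)
def ray(n,uv):
    p=P[n]; R=cv2.Rodrigues(p["rvec"])[0]
    q=cv2.undistortPoints(np.float64(uv).reshape(-1,1,2),p["intrinsics"],p["D"]).reshape(-1,2)
    d=np.c_[q,np.ones(len(q))]@R; return -R.T@p["tvec"],d/np.linalg.norm(d,axis=1)[:,None]
def plane(n,uv,z):
    c,d=ray(n,uv); return c+d*((z-c[2])/d[:,2])[:,None]
def cross(a,b):
    c1,d1=ray("side",a);c2,d2=ray("top",b);out=[]
    for x,y in zip(d1,d2):
        t=np.linalg.lstsq(np.c_[x,-y],c2-c1,rcond=None)[0]
        p,q=c1+x*t[0],c2+y*t[1]; out.append(np.r_[(p+q)/2,np.linalg.norm(p-q)])
    return np.array(out)
E
python3 - <<'E'
from h import *
np.set_printoptions(precision=1,suppress=True)
tz=lambda a:np.array(a)/3.2+[200,125]-.0
sz=lambda a:np.array(a)/3.5+[220,130]
T=tz([(205,542),(630,462),(541,41),(138,117)]); S=sz([(31,188),(145,490),(643,333),(435,93)])
A=plane("top",T,90);B=plane("side",S,90);print(A);print(B)
L=np.array([(-145,140,90),(-145,-140,90),(145,-140,90),(145,140,90)],float)
def W(p,X):
    c,s=np.cos(p[2]),np.sin(p[2]);X=np.atleast_2d(X);return np.c_[p[0]+c*X[:,0]-s*X[:,1],p[1]+s*X[:,0]+c*X[:,1],X[:,2]]
for use in("t","s","ts"):
    f=lambda p:np.r_[(W(p,L)-A).ravel()*("t" in use),(W(p,L)-B).ravel()*("s" in use)]
    s=least_squares(f,[600,0,0]);print(use,s.x[:2],s.x[2],np.sqrt(np.mean(s.fun**2)))
p=s.x
# knob top, lid corners top front: L,R
K=cross(sz([(345,83)]),tz([(363,224)]));print("knob",K)
E_=cross(sz([(118,45),(243,268)]),tz([(190,420),(597,347)]));print("edge",E_)
for q in np.r_[K,E_][:,:3]:
    d=q-[p[0],p[1],0];c,s_=np.cos(p[2]),np.sin(p[2]);x,y,z=c*d[0]+s_*d[1],-s_*d[0]+c*d[1],d[2]
    print("case",x,y,z,"rel hinge",x-128,z-90,"rad",np.arctan2(z-90,128-x),np.hypot(z-90,x-128))
for n in("top","side"):print(proj(n,W(p,[(-125,0,90),(-145,0,90)])))
E
```

```text
[[385.8 185.5  90. ]
 [432.  -89.4  90. ]
 [714.9 -41.8  90. ]
 [669.4 232.3  90. ]]
[[388.3 181.1  90. ]
 [435.3 -92.5  90. ]
 [715.4 -44.4  90. ]
 [670.  225.4  90. ]]
t [550.6  71.6] 0.16534336490580206 0.6878891726723736
s [552.3  67.4] 0.16568713429128507 1.4945141527229864
ts [551.4  69.5] 0.16551445983260446 2.1126412119633806
knob [[573.5  74.2 202.3   4.6]]
edge [[458.2 178.7 186.4   2.4]
 [497.  -60.5 193.6   0.4]]
case 22.546617889193833 0.9703698316003826 202.32550825157534 rel hinge -105.45338211080616 112.32550825157534 rad 0.81694321588624 154.0695803933483
case -73.96953923869269 123.06065758988491 186.41648912275681 rel hinge -201.96953923869268 96.41648912275681 rad 0.4453895015425844 223.80311471257164
case -75.09549881240724 -119.25706406014314 193.5519491417771 rel hinge -203.09549881240724 103.5519491417771 rad 0.4715110171732177 227.9710240555183
[[329.8 272.5]
 [331.6 282.1]]
[[250.9 218.3]
 [241.2 221. ]]
```

```bash
cat >> h.py <<'E'
CX,CY,YAW=551.4,69.5,.1655
def tcp(th,b,h):
    x=128-(138+b)*np.cos(th)+h*np.sin(th); z=90+(138+b)*np.sin(th)+h*np.cos(th)
    return np.array([CX+np.cos(YAW)*x,CY+np.sin(YAW)*x,z])
E
python3 - <<'E'
from h import *
np.set_printoptions(precision=1,suppress=True)
for h in(150,110,47):print(h,tcp(.455,5,h))
E
```

```text
150 [616.   80.3 287.6]
110 [598.6  77.4 251.7]
47 [571.3  72.8 195.1]
```

Request:
servo_tool --plan '[0.014,0.023,0.006,0,0,-1,0.014,0.023,0.006,0,0,-1,0.014,0.023,0.006,0,0,-1,0.014,0.023,0.006,0,0,-1,0.014,0.023,0.006,0,0,-1,0.014,0.023,0.006,0,0,-0.75,0.014,0.023,0.006,0,0,0,0.014,0.023,0.006,0,0,0,0.014,0.023,0.006,0,0,0,0.014,0.023,0.006,0,0,0]'

```text
time: 0.93
ee_pos: [304.5, -371.7, 287.5]
tool_rot: [-3.141, 0.0, 0.165]
contact_force: [-0.0, 0.4, 0.8]
gripper_width: 1.001
```

Request:
servo_tool --plan '[0.0156,0.0226,0.001,0,0,0,0.0156,0.0226,0.001,0,0,0,0.0156,0.0226,0.001,0,0,0,0.0156,0.0226,0.001,0,0,0,0.0156,0.0226,0.001,0,0,0,0.0156,0.0226,0.001,0,0,0,0.0156,0.0226,0.001,0,0,0,0.0156,0.0226,0.001,0,0,0,0.0156,0.0226,0.001,0,0,0,0.0156,0.0226,0.001,0,0,0]'

```text
time: 1.77
ee_pos: [460.6, -145.8, 297.4]
tool_rot: [-3.141, 0.0, 0.165]
contact_force: [0.3, -0.8, 0.5]
gripper_width: 0.999
```

Request:
servo_tool --plan '[0.0156,0.0226,0,-0.43,2.57,0,0.0156,0.0226,0,-0.43,2.57,0,0.0156,0.0226,0,-0.43,2.57,0,0.0156,0.0226,0,-0.43,2.57,0,0.0156,0.0226,0,-0.43,2.57,0,0.0156,0.0226,0,-0.43,2.57,0,0.0156,0.0226,0,-0.43,2.57,0,0.0156,0.0226,0,-0.43,2.57,0,0.0156,0.0226,0,-0.43,2.57,0,0.0156,0.0226,0,-0.43,2.57,0]'

```text
time: 2.6
ee_pos: [616.7, 79.9, 297.0]
tool_rot: [3.141, 0.458, 0.165]
contact_force: [-0.2, -1.1, 1.5]
gripper_width: 1.0
```

Run:
```python
from bench import status,cams
import cv2
s=status.get_state();print(s["time"],s["ee_pos"],s["tool_rot"],s["joints"],s["contact_force"])
im=cams.camera("side")[60:300,200:440,::-1]; cv2.imwrite("pics/s1.png",cv2.resize(im,None,fx=2.5,fy=2.5))
im=cams.camera("top")[100:320,180:470,::-1]; cv2.imwrite("pics/t1.png",cv2.resize(im,None,fx=2.5,fy=2.5))
```

```text
2.6 [616.66023719  79.91875993 297.00672462] [3.14092726 0.45771112 0.16489409] [ 0.08697152  0.68908464 -0.47598887  1.15204918  0.21668197  1.81671633
 -1.76232357] [-0.20495812 -1.08417985  1.54664427]
```

View pics/s1.png

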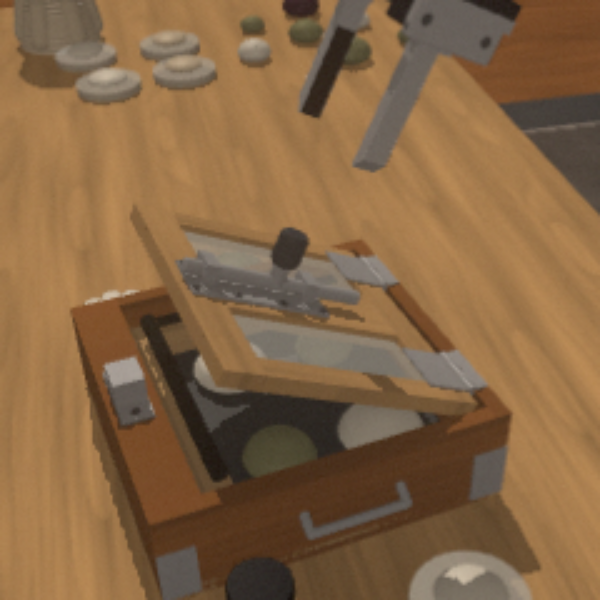

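View pics/t1.png

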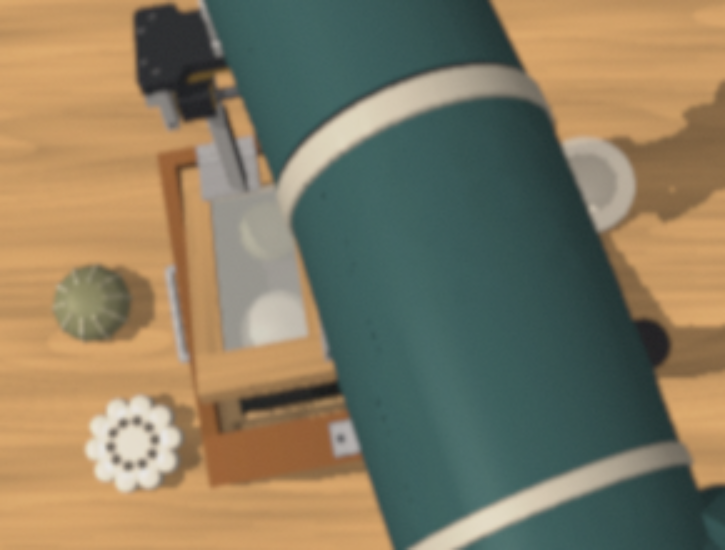

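Request:
servo_tool --plan '[-0.0033,-0.0005,-0.0077,0,0,0,-0.0033,-0.0005,-0.0077,0,0,0,-0.0033,-0.0005,-0.0077,0,0,0,-0.0033,-0.0005,-0.0077,0,0,0,-0.0033,-0.0005,-0.0077,0,0,0,-0.0033,-0.0005,-0.0077,0,0,0,-0.0033,-0.0005,-0.0077,0,0,0,-0.0033,-0.0005,-0.0077,0,0,0,-0.0033,-0.0005,-0.0077,0,0,0,-0.0033,-0.0005,-0.0077,0,0,0]'

```text
time: 3.53
ee_pos: [582.8, 73.9, 219.6]
tool_rot: [3.142, 0.455, 0.165]
contact_force: [0.5, -0.3, -0.9]
gripper_width: 0.999
```

Run:
```python
from bench import status,cams
import cv2
from h import *
s=status.get_state();print(s["time"],s["ee_pos"],s["tool_rot"],s["contact_force"])
im=cams.camera("side")[100:260,240:400,::-1]; im=cv2.resize(im,None,fx=3.75,fy=3.75,interpolation=cv2.INTER_CUBIC)
th=s["tool_rot"][1];y=s["tool_rot"][2]
n=np.array([np.sin(th)*np.cos(y),np.sin(th)*np.sin(y),np.cos(th)]);j=np.array([-np.sin(y),np.cos(y),0])
pts=[s["ee_pos"]-22*n+k*j for k in(-47,47,-59.5,59.5)]
u=proj("side",pts);print(u)
for q in (u-[240,100])*3.75: cv2.circle(im,tuple(int(v) for v in q),3,(0,0,255),-1)
cv2.imwrite("pics/s2.png",im)
```

```text
3.5333 [582.7980253   73.89933001 219.63341944] [3.14151817 0.45486217 0.16535266] [ 0.51454459 -0.29174622 -0.86549403]
[[326.94725609 167.92798895]
 [309.00293233 144.37903733]
 [329.60266759 171.41428535]
 [306.85647979 141.56336616]]
```

View pics/s2.png

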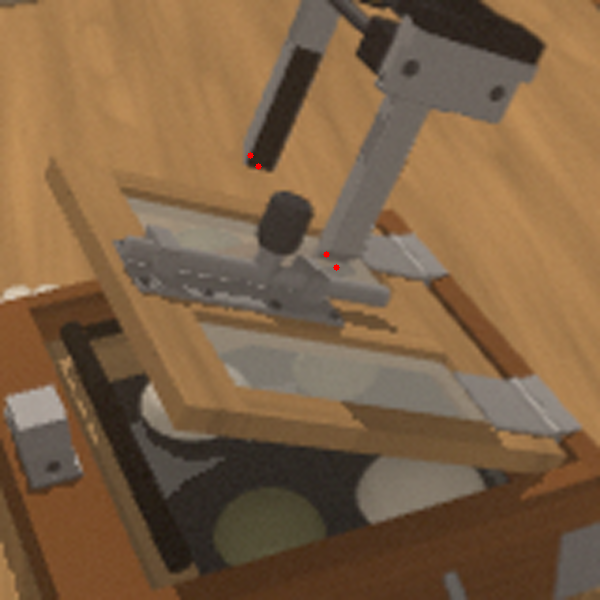

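Request:
servo_tool --plan '[-0.0024,-0.0004,-0.005,0,0,0,-0.0024,-0.0004,-0.005,0,0,0,-0.0024,-0.0004,-0.005,0,0,0,-0.0024,-0.0004,-0.005,0,0,0,-0.0024,-0.0004,-0.005,0,0,0,0,0,0,0,0,0]'

```text
time: 4.08
ee_pos: [570.5, 71.8, 194.5]
tool_rot: [3.141, 0.456, 0.165]
contact_force: [-1.2, 0.3, 0.0]
gripper_width: 1.003
```

Run:
```python
from bench import status,cams
import cv2
s=status.get_state();print(s["time"],s["ee_pos"],s["tool_rot"],s["contact_force"])
im=cams.camera("side")[100:260,240:400,::-1]; im=cv2.resize(im,None,fx=3.75,fy=3.75,interpolation=cv2.INTER_CUBIC)
cv2.imwrite("pics/s3.png",im)
```

```text
4.0833 [570.49363284  71.77706162 194.47637224] [3.1414271  0.45608484 0.16538694] [-1.20750309  0.28229306  0.01945091]
```

View pics/s3.png

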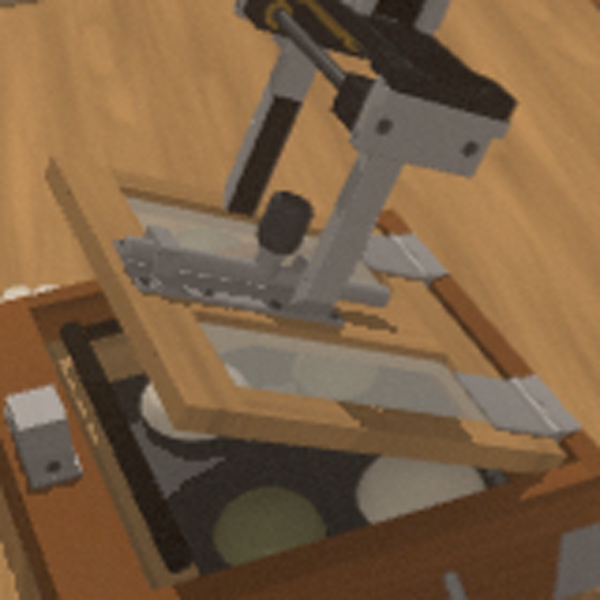

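Fingers straddle the knob properly: far tip near (240,212), near tip near (313,312), knob between. I'll close gently first.

Request:
servo_tool --plan '[0,0,0,0,0,0,0,0,0,0,0,0,0,0,0,0,0,0,0,0,0,0,0,0,0,0,0,0,0,0,0,0,0,0,0,0]' --fingers 0.15 --newtons 5

```text
time: 4.63
ee_pos: [571.2, 72.0, 195.5]
tool_rot: [3.142, 0.455, 0.165]
contact_force: [-0.4, -0.3, -0.4]
gripper_width: 0.611
```

Request:
servo_tool --plan '[0,0,0,0,0,0,0,0,0,0,0,0,0,0,0,0,0,0,0,0,0,0,0,0,0,0,0,0,0,0,0,0,0,0,0,0,0,0,0,0,0,0]'

```text
time: 5.22
ee_pos: [570.9, 73.9, 195.4]
tool_rot: [-3.139, 0.455, 0.168]
contact_force: [-1.1, 10.9, -0.7]
gripper_width: 0.25
```

Request:
servo_tool --plan '[-0.0002,0.001,0,0,0,0,-0.0002,0.001,0,0,0,0,0,0,0,0,0,0]'

```text
time: 5.47
ee_pos: [570.8, 74.1, 195.4]
tool_rot: [3.142, 0.455, 0.166]
contact_force: [0.2, 3.2, -0.6]
gripper_width: 0.251
```

Run:
```python
from h import *
np.set_printoptions(precision=4,suppress=True)
t=[.455-.0198*i for i in range(21)]
P_=np.array([tcp(x,5,47) for x in t]);d=np.diff(P_,axis=0)/1000
print(np.c_[t[1:],d]); print(np.degrees(.0198)*np.array([.165,-.986]))
```

```text
[[ 0.4352 -0.002  -0.0003 -0.0022]
 [ 0.4154 -0.002  -0.0003 -0.0022]
 [ 0.3956 -0.0019 -0.0003 -0.0022]
 [ 0.3758 -0.0019 -0.0003 -0.0023]
 [ 0.356  -0.0019 -0.0003 -0.0023]
 [ 0.3362 -0.0018 -0.0003 -0.0023]
 [ 0.3164 -0.0018 -0.0003 -0.0024]
 [ 0.2966 -0.0017 -0.0003 -0.0024]
 [ 0.2768 -0.0017 -0.0003 -0.0025]
 [ 0.257  -0.0016 -0.0003 -0.0025]
 [ 0.2372 -0.0016 -0.0003 -0.0025]
 [ 0.2174 -0.0015 -0.0003 -0.0025]
 [ 0.1976 -0.0015 -0.0002 -0.0026]
 [ 0.1778 -0.0014 -0.0002 -0.0026]
 [ 0.158  -0.0014 -0.0002 -0.0026]
 [ 0.1382 -0.0013 -0.0002 -0.0027]
 [ 0.1184 -0.0013 -0.0002 -0.0027]
 [ 0.0986 -0.0012 -0.0002 -0.0027]
 [ 0.0788 -0.0012 -0.0002 -0.0027]
 [ 0.059  -0.0011 -0.0002 -0.0028]]
[ 0.1872 -1.1186]
```

Request:
servo_tool --plan '[-0.0001,0.0005,0,0,0,0,0,0,0,0,0,0,0,0,0,0,0,0]' --newtons 60

```text
time: 5.72
ee_pos: [570.8, 74.2, 195.4]
tool_rot: [3.141, 0.455, 0.165]
contact_force: [1.3, -0.3, -0.8]
gripper_width: 0.244
```

Request:
servo_tool --plan '[-0.002,-0.0003,-0.0022,0.187,-1.119,0,-0.002,-0.0003,-0.0022,0.187,-1.119,0,-0.0019,-0.0003,-0.0022,0.187,-1.119,0,-0.0019,-0.0003,-0.0023,0.187,-1.119,0,-0.0019,-0.0003,-0.0023,0.187,-1.119,0]'

```text
time: 6.13
ee_pos: [561.2, 72.7, 184.2]
tool_rot: [3.141, 0.354, 0.165]
contact_force: [4.2, -0.7, -1.3]
gripper_width: 0.248
```

Request:
servo_tool --plan '[-0.0018,-0.0003,-0.0023,0.187,-1.119,0,-0.0018,-0.0003,-0.0024,0.187,-1.119,0,-0.0017,-0.0003,-0.0024,0.187,-1.119,0,-0.0017,-0.0003,-0.0025,0.187,-1.119,0,-0.0016,-0.0003,-0.0025,0.187,-1.119,0,-0.0016,-0.0003,-0.0025,0.187,-1.119,0,-0.0015,-0.0003,-0.0025,0.187,-1.119,0,-0.0015,-0.0002,-0.0026,0.187,-1.119,0,-0.0014,-0.0002,-0.0026,0.187,-1.119,0,-0.0014,-0.0002,-0.0026,0.187,-1.119,0]'

```text
time: 6.97
ee_pos: [545.2, 70.0, 159.4]
tool_rot: [3.141, 0.156, 0.165]
contact_force: [3.6, -0.4, -1.8]
gripper_width: 0.241
```

Run:
```python
from bench import status,cams
import cv2
s=status.get_state();print(s["time"],s["ee_pos"],s["tool_rot"],s["contact_force"])
im=cams.camera("side")[100:260,220:380,::-1]; im=cv2.resize(im,None,fx=3.75,fy=3.75,interpolation=cv2.INTER_CUBIC)
cv2.imwrite("pics/s4.png",im)
```

```text
6.9667 [545.24175605  70.01080497 159.37338971] [3.14130492 0.15608826 0.16506082] [ 3.57164273 -0.37352021 -1.77562844]
```

View pics/s4.png

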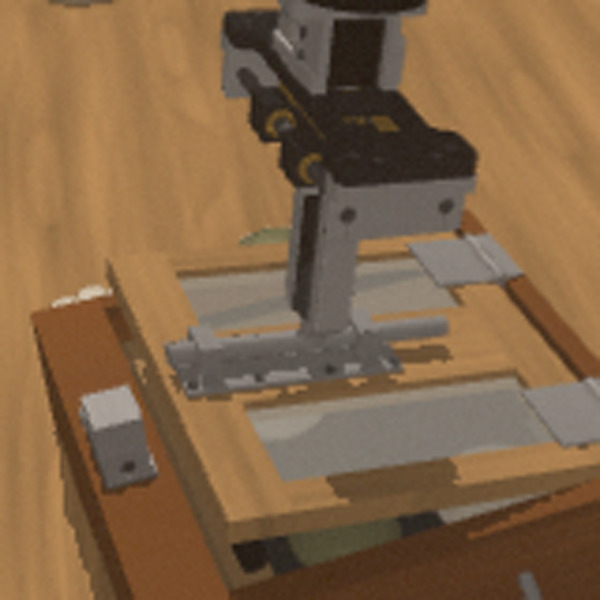

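The lid is following the grip. The gap at its front is small and the bolt is still drawn back. I'll continue down to the seal.

Request:
servo_tool --plan '[-0.0013,-0.0002,-0.0027,0.187,-1.119,0,-0.0013,-0.0002,-0.0027,0.187,-1.119,0,-0.0012,-0.0002,-0.0027,0.187,-1.119,0,-0.0012,-0.0002,-0.0027,0.187,-1.119,0,-0.0006,-0.0001,-0.0014,0.093,-0.56,0,-0.0006,-0.0001,-0.0014,0.093,-0.56,0,0,0,0,0,0,0]'

```text
time: 7.6
ee_pos: [538.6, 68.9, 145.6]
tool_rot: [3.141, 0.059, 0.165]
contact_force: [1.6, -2.4, -3.7]
gripper_width: 0.247
```

Request:
servo_tool --plan '[-0.0005,-0.0001,-0.0014,0.093,-0.56,0,-0.0005,-0.0001,-0.0014,0.093,-0.56,0,-0.0005,-0.0001,-0.0014,0.093,-0.56,0,0,0,0,0,0,0]'

```text
time: 7.93
ee_pos: [537.3, 68.7, 141.7]
tool_rot: [3.141, 0.028, 0.165]
contact_force: [0.0, -3.6, 1.2]
gripper_width: 0.247
```

Request:
servo_tool --plan '[-0.0005,-0.0001,-0.0014,0.093,-0.56,0,-0.0005,-0.0001,-0.0014,0.093,-0.56,0,0,0,0,0,0,0]'

```text
time: 8.18
ee_pos: [536.8, 68.6, 139.3]
tool_rot: [3.141, 0.007, 0.165]
contact_force: [-0.3, -2.2, 8.8]
gripper_width: 0.247
```

Request:
servo_tool --plan '[0,0,-0.001,0,0,0,0,0,-0.001,0,0,0,0,0,0,0,0,0]'

```text
time: 8.43
ee_pos: [537.3, 68.8, 137.9]
tool_rot: [3.141, 0.006, 0.165]
contact_force: [-1.1, -3.9, 17.4]
gripper_width: 0.247
```

Request:
servo_tool --plan '[0,0,-0.001,0,0,0,0,0,-0.001,0,0,0,0,0,0,0,0,0]'

```text
time: 8.68
ee_pos: [537.9, 68.9, 136.4]
tool_rot: [3.141, 0.005, 0.165]
contact_force: [-1.3, -5.6, 23.6]
gripper_width: 0.246
```

Request:
servo_tool --plan '[0,0,-0.001,0,0,0,0,0,-0.001,0,0,0,0,0,0,0,0,0]'

```text
time: 8.93
ee_pos: [538.5, 69.0, 135.0]
tool_rot: [3.141, 0.004, 0.165]
contact_force: [-1.1, -4.8, 29.8]
gripper_width: 0.247
```

Run:
```python
from bench import status,cams
import cv2
s=status.get_state();print(s["time"],s["ee_pos"],s["tool_rot"],s["contact_force"])
im=cams.camera("side")[130:270,220:380,::-1]; im=cv2.resize(im,None,fx=4,fy=4,interpolation=cv2.INTER_CUBIC)
cv2.imwrite("pics/s5.png",im)
```

```text
8.9333 [538.49487581  68.97814184 134.98412319] [3.14074452 0.00366684 0.16511911] [-1.11273772 -4.79414527 29.8146527 ]
```

View pics/s5.png

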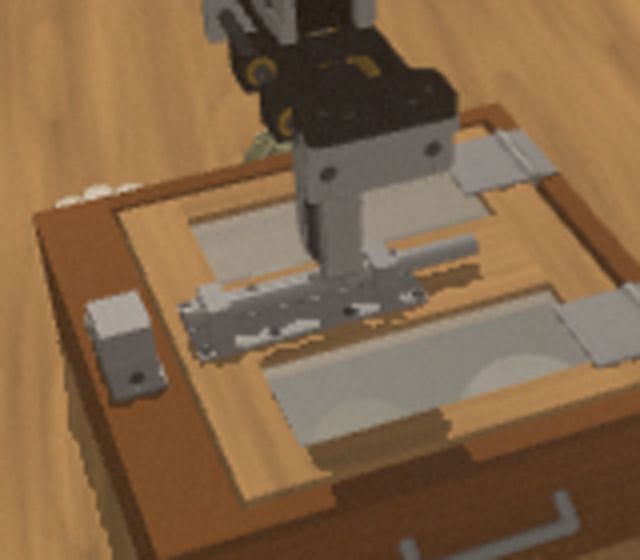

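Request:
servo_tool --plan '[0,0,-0.001,0,0,0,0,0,0,0,0,0]'

```text
time: 9.15
ee_pos: [539.1, 69.1, 134.7]
tool_rot: [3.141, 0.002, 0.165]
contact_force: [-1.8, -4.9, 36.3]
gripper_width: 0.247
```

Request:
servo_tool --plan '[0,0,-0.001,0,0,0,0,0,0,0,0,0]'

```text
time: 9.32
ee_pos: [539.9, 69.2, 134.4]
tool_rot: [3.14, 0.0, 0.165]
contact_force: [-1.6, -5.9, 46.4]
gripper_width: 0.245
```

Request:
servo_tool --plan '[0,0,0.0008,0,0,0,-0.002,-0.0003,0,0,0,0,-0.002,-0.0003,0,0,0,0,-0.002,-0.0003,0,0,0,0,-0.002,-0.0003,0,0,0,0,-0.002,-0.0003,0,0,0,0,-0.002,-0.0003,0,0,0,0,0,0,0,0,0,0]'

```text
time: 9.98
ee_pos: [527.5, 67.2, 134.6]
tool_rot: [3.14, 0.001, 0.165]
contact_force: [1.5, -5.0, 36.7]
gripper_width: 0.244
```

Request:
servo_tool --plan '[-0.002,-0.0003,0,0,0,0,-0.002,-0.0003,0,0,0,0,0,0,0,0,0,0]'

```text
time: 10.23
ee_pos: [523.6, 66.5, 134.6]
tool_rot: [3.14, 0.001, 0.165]
contact_force: [1.5, -5.5, 37.5]
gripper_width: 0.245
```

Request:
servo_tool --plan '[-0.002,-0.0003,0,0,0,0,0,0,0,0,0,0]'

```text
time: 10.4
ee_pos: [521.6, 66.2, 134.6]
tool_rot: [3.14, 0.001, 0.165]
contact_force: [1.3, -4.8, 38.5]
gripper_width: 0.241
```

Request:
servo_tool --plan '[-0.002,-0.0003,0,0,0,0,0,0,0,0,0,0]'

```text
time: 10.57
ee_pos: [519.7, 65.9, 134.6]
tool_rot: [3.14, 0.001, 0.165]
contact_force: [2.9, -6.0, 35.8]
gripper_width: 0.246
```

Request:
servo_tool --plan '[-0.002,-0.0003,0,0,0,0,0,0,0,0,0,0]'

```text
time: 10.73
ee_pos: [517.8, 65.6, 134.7]
tool_rot: [3.14, 0.001, 0.165]
contact_force: [0.0, -7.5, 42.7]
gripper_width: 0.241
```

Request:
servo_tool --plan '[-0.002,-0.0003,0,0,0,0,0,0,0,0,0,0]'

```text
time: 10.9
ee_pos: [515.9, 65.3, 134.8]
tool_rot: [3.14, 0.0, 0.165]
contact_force: [-0.5, -6.6, 43.3]
gripper_width: 0.247
```

Run:
```python
from bench import status,cams
import cv2
s=status.get_state();print(s["time"],s["ee_pos"],s["tool_rot"],s["contact_force"],s["torque"])
im=cams.camera("side")[150:270,220:380,::-1]; im=cv2.resize(im,None,fx=5,fy=5,interpolation=cv2.INTER_CUBIC)
cv2.imwrite("pics/s6.png",im)
```

```text
10.9 [515.87505547  65.28478619 134.78046735] [3.14022717e+00 4.33749327e-04 1.64865787e-01] [-0.5166717  -6.61855167 43.29960053] [-1.41112071 -0.30063734 -0.01612108]
```

View pics/s6.png

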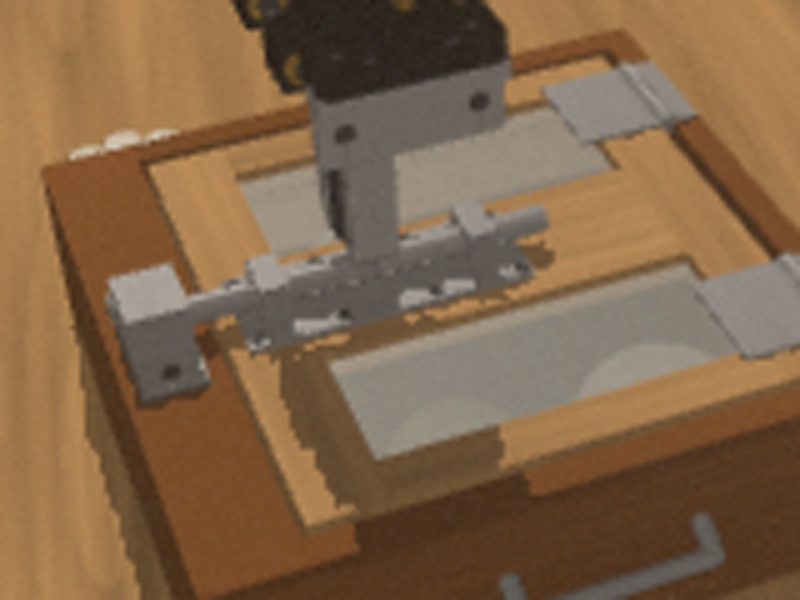

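Bolt tip (about (190,305) in the crop) has reached the keeper's mouth. I'll go forward in small steps.

Request:
servo_tool --plan '[-0.001,-0.0002,0,0,0,0,0,0,0,0,0,0]'

```text
time: 11.12
ee_pos: [515.3, 65.2, 134.8]
tool_rot: [3.14, -0.0, 0.165]
contact_force: [5.4, -6.7, 38.3]
gripper_width: 0.247
```

Request:
servo_tool --plan '[-0.001,-0.0002,0,0,0,0,0,0,0,0,0,0]'

```text
time: 11.28
ee_pos: [514.5, 65.0, 134.9]
tool_rot: [3.14, -0.001, 0.165]
contact_force: [5.7, -6.0, 39.7]
gripper_width: 0.24
```

Request:
servo_tool --plan '[-0.001,-0.0002,0,0,0,0,0,0,0,0,0,0]'

```text
time: 11.45
ee_pos: [513.6, 64.9, 134.9]
tool_rot: [3.14, -0.001, 0.165]
contact_force: [6.7, -5.8, 38.0]
gripper_width: 0.247
```

Request:
servo_tool --plan '[-0.001,-0.0002,0,0,0,0,0,0,0,0,0,0]'

```text
time: 11.62
ee_pos: [512.6, 64.7, 134.9]
tool_rot: [3.141, -0.001, 0.165]
contact_force: [6.8, -5.5, 37.8]
gripper_width: 0.242
```

Request:
servo_tool --plan '[-0.001,-0.0002,0,0,0,0,-0.001,-0.0002,0,0,0,0,0,0,0,0,0,0]'

```text
time: 11.87
ee_pos: [510.7, 64.4, 135.0]
tool_rot: [3.141, -0.001, 0.165]
contact_force: [6.7, -5.3, 38.7]
gripper_width: 0.243
```

Run:
```python
from bench import status,cams
import cv2
s=status.get_state();print(s["time"],s["ee_pos"],s["tool_rot"],s["contact_force"],s["torque"])
im=cams.camera("side")[150:270,220:380,::-1]; im=cv2.resize(im,None,fx=5,fy=5,interpolation=cv2.INTER_CUBIC)
cv2.imwrite("pics/s7.png",im)
```

```text
11.8667 [510.7157607   64.41045506 134.97519083] [ 3.14055474e+00 -1.36038210e-03  1.65052461e-01] [ 6.68865987 -5.31918881 38.69387042] [-0.99573938 -1.84322703  0.00699579]
```

View pics/s7.png

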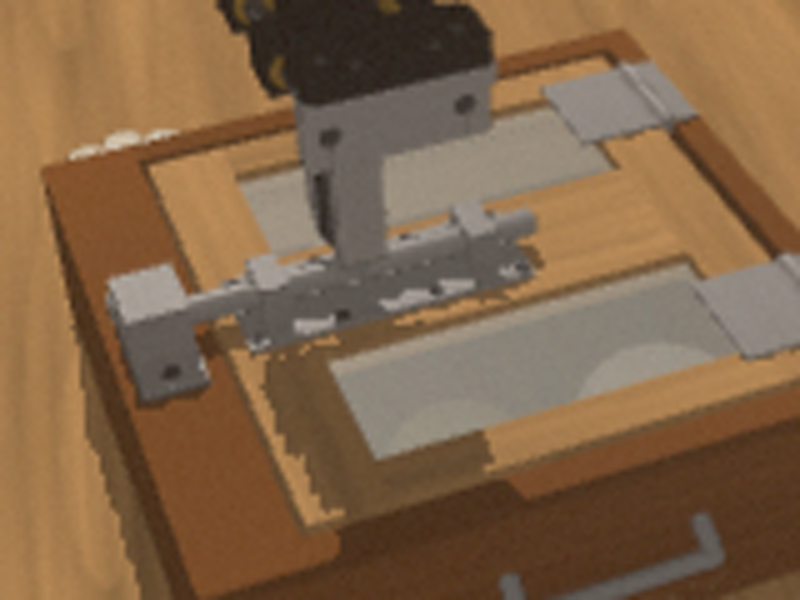

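The bolt's rear end moved with the gripper ((548,218) to (535,222)) at only about 7 N, so the bolt is going into the keeper. Continuing.

Request:
servo_tool --plan '[-0.0015,-0.0003,0,0,0,0,-0.0015,-0.0002,0,0,0,0,-0.0015,-0.0003,0,0,0,0,-0.0015,-0.0002,0,0,0,0,0,0,0,0,0,0]'

```text
time: 12.33
ee_pos: [504.7, 63.4, 135.0]
tool_rot: [3.141, -0.001, 0.165]
contact_force: [7.1, -4.5, 39.7]
gripper_width: 0.248
```

Request:
servo_tool --plan '[-0.0015,-0.0003,0,0,0,0,-0.0015,-0.0002,0,0,0,0,0,0,0,0,0,0]'

```text
time: 12.58
ee_pos: [501.9, 62.9, 135.0]
tool_rot: [3.141, -0.002, 0.165]
contact_force: [7.1, -4.6, 39.9]
gripper_width: 0.242
```

Request:
servo_tool --plan '[-0.0015,-0.0003,0,0,0,0,-0.0015,-0.0002,0,0,0,0,-0.0015,-0.0003,0,0,0,0,-0.0015,-0.0002,0,0,0,0,0,0,0,0,0,0]'

```text
time: 13.0
ee_pos: [496.0, 62.0, 135.0]
tool_rot: [3.141, -0.002, 0.165]
contact_force: [7.4, -5.1, 39.1]
gripper_width: 0.242
```

Request:
servo_tool --plan '[-0.001,-0.0002,0,0,0,0,0,0,0,0,0,0]'

```text
time: 13.17
ee_pos: [495.1, 61.8, 135.1]
tool_rot: [3.141, -0.002, 0.165]
contact_force: [9.8, -4.6, 38.6]
gripper_width: 0.248
```

Request:
servo_tool --plan '[-0.001,-0.0002,0,0,0,0,0,0,0,0,0,0]'

```text
time: 13.33
ee_pos: [494.2, 61.7, 135.1]
tool_rot: [3.141, -0.002, 0.165]
contact_force: [10.0, -3.9, 39.2]
gripper_width: 0.243
```

Travel is about 46 mm from the grip. I'll continue to the end stop.

Request:
servo_tool --plan '[-0.001,-0.0002,0,0,0,0,0,0,0,0,0,0]'

```text
time: 13.5
ee_pos: [493.2, 61.5, 135.0]
tool_rot: [3.141, -0.002, 0.165]
contact_force: [10.8, -4.0, 38.0]
gripper_width: 0.246
```

Request:
servo_tool --plan '[-0.001,-0.0002,0,0,0,0,0,0,0,0,0,0]'

```text
time: 13.67
ee_pos: [492.3, 61.3, 135.1]
tool_rot: [3.141, -0.003, 0.165]
contact_force: [9.9, -3.5, 37.0]
gripper_width: 0.246
```

Request:
servo_tool --plan '[-0.001,-0.0002,0,0,0,0,0,0,0,0,0,0]'

```text
time: 13.83
ee_pos: [492.2, 61.3, 135.1]
tool_rot: [3.141, -0.004, 0.165]
contact_force: [18.6, -2.3, 29.8]
gripper_width: 0.247
```

Request:
servo_tool --plan '[-0.001,-0.0002,0,0,0,0,0,0,0,0,0,0]'

```text
time: 14.0
ee_pos: [492.0, 61.3, 135.2]
tool_rot: [3.141, -0.006, 0.165]
contact_force: [26.8, -0.2, 21.8]
gripper_width: 0.244
```

Run:
```python
from bench import status,cams
import cv2
s=status.get_state();print(s["time"],s["ee_pos"],s["tool_rot"],s["contact_force"],s["torque"])
im=cams.camera("side")[150:270,210:370,::-1]; im=cv2.resize(im,None,fx=5,fy=5,interpolation=cv2.INTER_CUBIC)
cv2.imwrite("pics/s8.png",im)
```

```text
14.0 [492.04441586  61.28357943 135.17696696] [ 3.14142478 -0.00643698  0.16515115] [26.77776246 -0.22015544 21.78986857] [-0.21126284 -6.25543133  0.02234992]
```

View pics/s8.png

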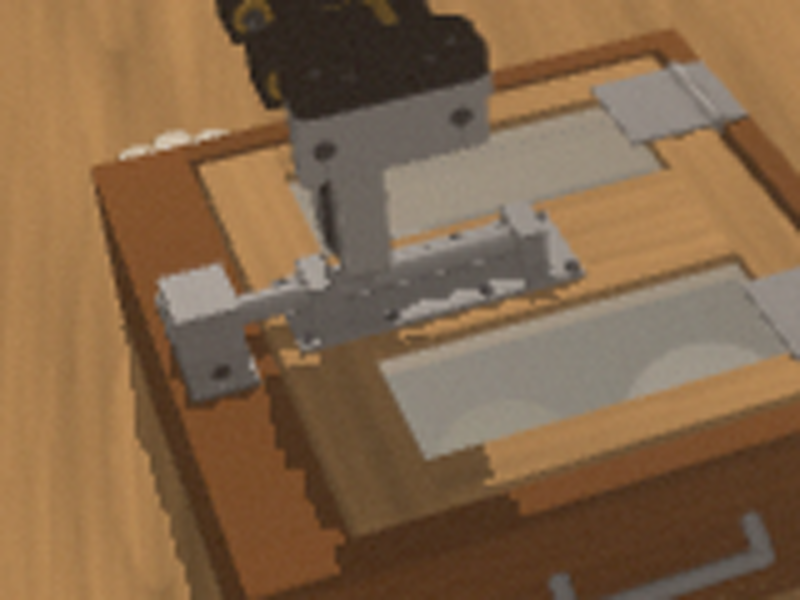

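Request:
servo_tool --plan '[0.001,0.0002,0.001,0,0,0,0.001,0.0002,0.001,0,0,0,0,0,0.001,0,0,0,0,0,0,0,0,0]'

```text
time: 14.38
ee_pos: [492.5, 61.4, 137.0]
tool_rot: [-3.142, -0.003, 0.165]
contact_force: [23.8, -2.1, 8.2]
gripper_width: 0.244
```

Request:
servo_tool --plan '[0.001,0.0002,0,0,0,0,0,0,0.0005,0,0,0,0,0,0,0,0,0]'

```text
time: 14.63
ee_pos: [492.6, 61.4, 137.1]
tool_rot: [3.141, -0.001, 0.165]
contact_force: [20.4, -1.2, 10.1]
gripper_width: 0.246
```

Request:
servo_tool --plan '[0.001,0.0002,0,0,0,0,0.001,0.0001,0,0,0,0,0,0,0,0,0,0]'

```text
time: 14.88
ee_pos: [492.8, 61.4, 136.7]
tool_rot: [3.141, 0.003, 0.165]
contact_force: [5.5, -3.8, 18.8]
gripper_width: 0.246
```

Request:
servo_tool --plan '[0,0,0.001,0,0,0,0,0,0.001,0,0,0,0,0,0,0,0,0]'

```text
time: 15.13
ee_pos: [492.7, 61.4, 137.5]
tool_rot: [-3.141, 0.003, 0.165]
contact_force: [18.4, -1.3, -12.4]
gripper_width: 0.247
```

Request:
servo_tool --plan '[0.0005,0.0001,-0.0008,0,0,0,0,0,0,0,0,0]'

```text
time: 15.3
ee_pos: [492.9, 61.4, 137.3]
tool_rot: [3.141, 0.004, 0.165]
contact_force: [8.7, -3.5, 6.8]
gripper_width: 0.25
```

Request:
servo_tool --plan '[0,0,0,0,0,0,0,0,0,0,0,0,0,0,0,0,0,0,0,0,0,0,0,0,0,0,0,0,0,0,0,0,0,0,0,0,0,0,0,0,0,0]' --fingers 0.8

```text
time: 15.88
ee_pos: [490.7, 61.3, 136.2]
tool_rot: [3.142, 0.009, 0.166]
contact_force: [-0.5, -1.0, -0.2]
gripper_width: 0.705
```

Request:
servo_tool --plan '[0,0,0.005,0,0,0,0,0,0.01,0,0,0,0,0,0.02,0,0,0,0,0,0.02,0,0,0,0,0,0.02,0,0,0,0,0,0.02,0,0,0,0,0,0.02,0,0,0,0,0,0.02,0,0,0,0,0,0.02,0,0,0,0,0,0,0,0,0]'

```text
time: 16.72
ee_pos: [491.9, 61.8, 295.6]
tool_rot: [3.141, 0.004, 0.166]
contact_force: [0.6, 0.4, -0.1]
gripper_width: 0.799
```

Run:
```python
from bench import status,cams
import cv2
s=status.get_state();print(s["time"],s["ee_pos"],s["contact_force"])
im=cams.camera("side")[130:350,200:440,::-1]; im=cv2.resize(im,None,fx=3.3,fy=2.7*3.3/3.3,interpolation=cv2.INTER_CUBIC)
cv2.imwrite("pics/s9.png",im)
```

```text
16.7167 [491.94115598  61.77791978 295.62254684] [ 0.55513923  0.3801798  -0.12484923]
```

View pics/s9.png

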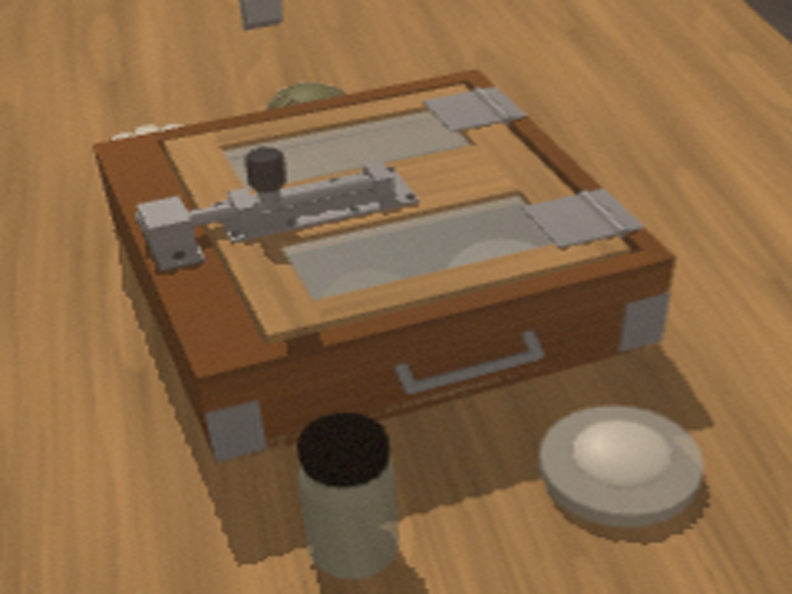

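The lid is nearly flush, the knob stands against the front strap, and the rod runs into the keeper. I'll move the arm aside for a top view and a numeric check.

Request:
servo_tool --plan '[-0.012,-0.028,0.003,0,0,0,-0.012,-0.028,0.003,0,0,0,-0.012,-0.028,0.003,0,0,0,-0.012,-0.028,0.003,0,0,0,-0.012,-0.028,0.003,0,0,0,-0.012,-0.028,0.003,0,0,0,-0.012,-0.028,0.003,0,0,0,-0.012,-0.028,0.003,0,0,0,-0.012,-0.028,0.003,0,0,0,-0.012,-0.028,0.003,0,0,0]'

```text
time: 17.6
ee_pos: [369.6, -219.7, 321.3]
tool_rot: [-3.141, 0.009, 0.166]
contact_force: [-0.2, -0.9, 0.4]
gripper_width: 0.802
```

Request:
servo_tool --plan '[-0.01,-0.028,0,0,0,0,-0.01,-0.028,0,0,0,0,-0.01,-0.028,0,0,0,0,-0.01,-0.028,0,0,0,0,-0.01,-0.028,0,0,0,0,0,0,0,0,0,0]'

```text
time: 18.1
ee_pos: [318.0, -362.8, 320.6]
tool_rot: [-3.141, 0.01, 0.16]
contact_force: [-1.6, -0.3, -0.4]
gripper_width: 0.798
```

Run:
```python
from bench import status,cams
from h import *
s=status.get_state();print(s["time"],s["ee_pos"],s["contact_force"])
t=cams.camera("top")[:,:,::-1];sd=cams.camera("side")[:,:,::-1]
cv2.imwrite("pics/t10r.png",t);cv2.imwrite("pics/s10r.png",sd)
a=cv2.resize(t[125:305,190:450],None,fx=3,fy=3,interpolation=cv2.INTER_CUBIC);cv2.imwrite("pics/t10.png",a)
b=cv2.resize(sd[160:250,210:330],None,fx=6,fy=6,interpolation=cv2.INTER_CUBIC)
cv2.imwrite("pics/s10.png",b)
for n in("side","top"):
  for bb in(45,50):
    for th in(0,.012): print(n,bb,th,proj(n,[tcp(th,bb,56)+[0,2.,0]])) 
# bystander shift
for n,im,ref in(("top",t,"pics/top0.png"),("side",sd,"pics/side0.png")):
    d=cv2.absdiff(im,cv2.imread(ref)).max(2); 
    for name,(x0,x1,y0,y1) in (dict(urchin=(200,235,205,238),tile=(214,255,258,298),dish=(393,436,154,195),jar=(418,450,226,252)) if n=="top" else dict(jar=(288,324,284,345),dish=(362,415,280,326))).items():
        print(n,name,(d[y0:y1,x0:x1]>40).mean().round(3))
```

```text
18.1 [ 317.96915826 -362.83503916  320.62634294] [-1.62553461 -0.3088048  -0.36116263]
side 45 0 [[281.64925302 186.82857868]]
side 45 0.012 [[281.88369702 185.84682123]]
side 50 0 [[279.21908306 187.44318391]]
side 50 0.012 [[279.44752412 186.43590633]]
top 45 0 [[321.62714957 236.89046452]]
top 45 0.012 [[321.51978421 236.44867806]]
top 50 0 [[322.08639106 239.37861938]]
top 50 0.012 [[321.9787464  238.93929477]]
top urchin 0.0
top tile 0.0
top dish 0.006
top jar 0.099
side jar 0.02
side dish 0.023
```

View pics/t10.png

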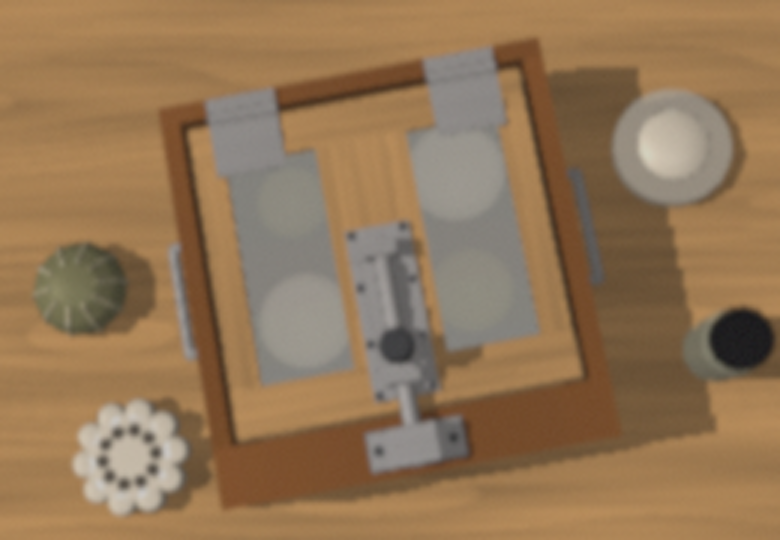

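View pics/s10.png

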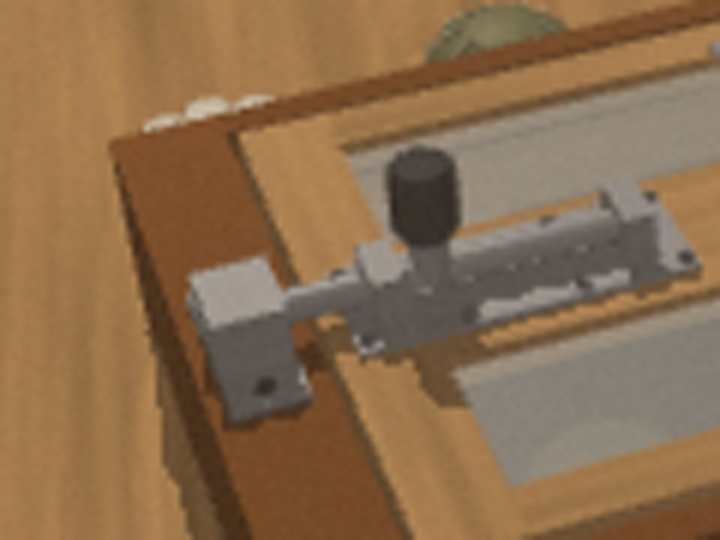

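The top view shows the lid flush in its frame, the knob at (322.3,239.3) px (predicted 322.0,239.0 for 50 mm travel) and bystanders in place. The side view reads a travel 2–3 mm short, so I'll check by pushing the knob from behind with shut fingers.

Request:
servo_tool --plan '[0.0106,0.0216,0,0,0,0,0.0106,0.0216,0,0,0,0,0.0106,0.0216,0,0,0,0,0.0106,0.0216,0,0,0,0,0.0106,0.0216,0,0,0,0,0.0106,0.0216,0,0,0,0,0.0106,0.0216,0,0,0,0,0.0106,0.0216,0,0,0,0,0.0106,0.0216,0,0,0,0,0.0106,0.0216,0,0,0,0]' --fingers 0 --newtons 20

```text
time: 19.03
ee_pos: [427.0, -140.4, 321.3]
tool_rot: [3.141, 0.009, 0.167]
contact_force: [0.3, 0.2, 0.1]
gripper_width: 0.126
```

Request:
servo_tool --plan '[0.0106,0.0216,0,0,0,0,0.0106,0.0216,0,0,0,0,0.0106,0.0216,0,0,0,0,0.0106,0.0216,0,0,0,0,0.0106,0.0216,0,0,0,0,0.0106,0.0216,0,0,0,0,0.0106,0.0216,0,0,0,0,0.0106,0.0216,0,0,0,0,0.0106,0.0216,0,0,0,0,0.0106,0.0216,0,0,0,0]'

```text
time: 19.87
ee_pos: [532.5, 75.6, 321.3]
tool_rot: [3.142, 0.009, 0.167]
contact_force: [-0.1, -0.5, -0.5]
gripper_width: 0.006
```

Request:
servo_tool --plan '[-0.0003,-0.0008,-0.02,0,0,0,-0.0003,-0.0008,-0.02,0,0,0,-0.0003,-0.0008,-0.02,0,0,0,-0.0003,-0.0008,-0.02,0,0,0,-0.0003,-0.0008,-0.02,0,0,0,-0.0003,-0.0008,-0.02,0,0,0,-0.0003,-0.0008,-0.02,0,0,0,-0.0003,-0.0008,-0.02,0,0,0,-0.0003,-0.0008,-0.018,0,0,0,0,0,0,0,0,0]'

```text
time: 20.7
ee_pos: [527.9, 66.7, 140.5]
tool_rot: [-3.141, 0.014, 0.167]
contact_force: [-0.2, -0.2, -0.5]
gripper_width: 0.003
```

Request:
servo_tool --plan '[-0.003,-0.0005,0,0,0,0,-0.003,-0.0005,0,0,0,0,-0.003,-0.0005,0,0,0,0,-0.002,-0.0003,0,0,0,0,0,0,0,0,0,0]'

```text
time: 21.12
ee_pos: [518.9, 64.2, 144.0]
tool_rot: [3.141, 0.008, 0.165]
contact_force: [0.5, 0.3, -1.0]
gripper_width: 0.0
```

Request:
servo_tool --plan '[-0.002,-0.0003,0,0,0,0,-0.002,-0.0003,0,0,0,0,0,0,0,0,0,0]'

```text
time: 21.37
ee_pos: [514.9, 63.6, 143.4]
tool_rot: [3.141, 0.009, 0.165]
contact_force: [0.3, 0.6, 0.6]
gripper_width: 0.007
```

Request:
servo_tool --plan '[-0.0015,-0.0002,0,0,0,0,-0.0015,-0.0002,0,0,0,0,0,0,0,0,0,0]'

```text
time: 21.62
ee_pos: [514.2, 63.6, 143.8]
tool_rot: [-3.141, 0.004, 0.165]
contact_force: [15.6, 2.7, -8.9]
gripper_width: 0.002
```

Request:
servo_tool --plan '[-0.001,-0.0002,0,0,0,0,0,0,0,0,0,0]'

```text
time: 21.78
ee_pos: [514.1, 63.6, 143.9]
tool_rot: [-3.141, 0.002, 0.165]
contact_force: [22.2, 2.9, -13.9]
gripper_width: 0.006
```

Request:
servo_tool --plan '[-0.001,-0.0002,0,0,0,0,-0.0005,-0.0001,0,0,0,0,0,0,0,0,0,0]'

```text
time: 22.03
ee_pos: [513.8, 63.5, 144.0]
tool_rot: [-3.14, -0.0, 0.165]
contact_force: [32.4, 4.9, -24.3]
gripper_width: 0.007
```

Request:
servo_tool --plan '[0.004,0.0006,0,0,0,0,0.006,0.001,0,0,0,0,0.004,0.0006,0,0,0,0,0,0,0.02,0,0,0,0,0,0.02,0,0,0,0,0,0.02,0,0,0,0,0,0.02,0,0,0,0,0,0.02,0,0,0,0,0,0.02,0,0,0,0,0,0.02,0,0,0]'

```text
time: 22.87
ee_pos: [523.4, 65.0, 284.2]
tool_rot: [-3.142, 0.01, 0.166]
contact_force: [-0.1, -0.1, 0.2]
gripper_width: 0.005
```

Request:
servo_tool --plan '[-0.012,-0.028,0.003,0,0,0,-0.012,-0.028,0.003,0,0,0,-0.012,-0.028,0.003,0,0,0,-0.012,-0.028,0.003,0,0,0,-0.012,-0.028,0.003,0,0,0,-0.012,-0.028,0.003,0,0,0,-0.012,-0.028,0.003,0,0,0,-0.012,-0.028,0.003,0,0,0,-0.012,-0.028,0.003,0,0,0,-0.012,-0.028,0.003,0,0,0]'

```text
time: 23.7
ee_pos: [402.7, -216.2, 313.5]
tool_rot: [3.142, 0.009, 0.166]
contact_force: [-0.2, 0.2, -0.0]
gripper_width: 0.007
```

Request:
servo_tool --plan '[-0.01,-0.028,0,0,0,0,-0.01,-0.028,0,0,0,0,-0.01,-0.028,0,0,0,0,-0.01,-0.028,0,0,0,0,-0.01,-0.028,0,0,0,0,0,0,0,0,0,0]'

```text
time: 24.2
ee_pos: [350.8, -359.6, 312.7]
tool_rot: [3.142, 0.011, 0.16]
contact_force: [-0.4, -0.8, -0.6]
gripper_width: 0.005
```

Run:
```python
from bench import status,cams
from h import *
s=status.get_state();print(s["time"],s["ee_pos"],s["contact_force"])
t=cams.camera("top")[:,:,::-1];sd=cams.camera("side")[:,:,::-1]
print("change vs earlier top knob", (cv2.absdiff(t,cv2.imread("pics/t10r.png")).max(2)[125:305,190:450]>40).mean())
for im in(cv2.imread("pics/top0.png"),t):
    m=(im.max(2)<45).astype(np.uint8); n,_,st,c=cv2.connectedComponentsWithStats(m[220:255,415:455]); i=1+st[1:,4].argmax(); print("jar cap",c[i]+[415,220],st[i,4])
for im in(cv2.imread("pics/s10r.png"),sd):
    m=(im.max(2)<80).astype(np.uint8)[180:205,265:300]; n,_,st,c=cv2.connectedComponentsWithStats(m); i=1+st[1:,4].argmax(); print("knob side",c[i]+[265,180],st[i])
cv2.imwrite("pics/s11.png",cv2.resize(sd[160:250,210:330],None,fx=6,fy=6,interpolation=cv2.INTER_CUBIC))
```

```text
24.2 [ 350.82050167 -359.60808075  312.74731847] [-0.44047107 -0.75101155 -0.55238122]
change vs earlier top knob 0.0
jar cap [436.81118881 237.54895105] 286
jar cap [436.74558304 237.65371025] 283
knob side [280.04402516 192.55974843] [ 10   5  11  17 159]
knob side [280.17094017 194.16239316] [ 10   7  11  14 117]
```

View pics/s11.png

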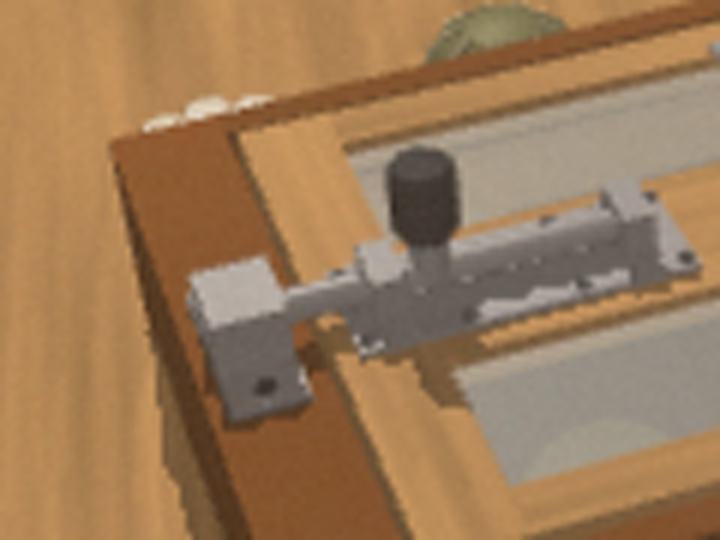

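The bolt did not move under a 32 N push, so it is at its end stop. The jar cap is within 0.2 px of where it started, the lid is held down, and the arm is clear.

```bash
python3 -c "
from bench import workorder
print(workorder.sign_off())"
```

```text
the job is handed in; nothing more can be done
None
```

The case is closed and bolted, and I handed the job in at about 24 s with the arm clear of everything.

**What I did:** I gripped the bolt's knob in line with the lid and lowered the lid along its hinge arc at about 0.24 rad/s. I pressed it through the seal to the hard stop (46 N at most), then slid the bolt forward while holding the lid down. It entered the keeper with the lid pressed flush, so I never had to search for the height. I pushed until it stopped firmly, at about 48 mm of slide from where I gripped it, then relieved the load and let go.

**Last checks:**
- **Bolt fully home:** A second push from behind with the fingers shut, up to 32 N, did not move it. The top view puts the knob within 0.4 px of where 50 mm of travel should be.
- **One disagreement:** The side view reads 2–3 mm short of 50 mm. The two cameras disagree by about 4 mm in y on where the case stands, so I trusted the firm stop.
- **Not seen directly:** Neither camera clearly shows the bolt tip coming out of the keeper's front.
- **Lid:** It stays down with the robot off it.
- **Bystanders:** The urchin and tile look the same as at the start in the top view. The jar's cap is within about 0.2 px of its start. The dish shows no visible shift; only 1–2% of its pixels changed.

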